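Unlock the folding lid stay and shut the sample case

ROBOT

A 6-joint arm with a two-finger parallel gripper is mounted at the origin on a cart in front of the work surface, level with it; the furniture and walls round the work are solid. World frame = base frame: x ahead of the robot, y to its left, z up, the work surface at z = 0. Lengths are in m, angles in rad, forces in N, time in s.
With the tool pointing down it reaches from about 0.25 to 0.725 m from the base axis. Payload 9.7 kg.
Tool frame: the origin (TCP) lies on the centre line of the jaws, within the pads' length; the fingertips stand 8 mm ahead of it and the grasp point (between the pads) lies 11 mm behind it; z points along the fingers, y is the line along which they close (so a half turn about z gives the same grasp; the last joint's range is limited). The gripper opens to 85 mm and grips with 20 to 120 N. Pads are 22 mm wide; open, the fingers measure 114 mm over their backs; the gripper's body (76 mm by 85 mm) begins 54 mm behind the grasp point. The pads swing forward as they close: fully open they stand 13 mm farther back than shut.
Start: joints at [1.179, 0.087, 0.176, 1.66, 0, 1.571], TCP at [0.21, 0.508, 0.239] pointing down, gripper open.
Joint ranges: [-3.13, 3.13], [-0.85, 1.81], [-1.15, 1.24], [-2.2, 2.28], [-1.44, 1.52], [-3.14, 3.14]. Speed limits (rad/s): [2.22, 2.22, 2.57, 3.14, 3.14, 3.14].

INTERFACE

Orientations are given as a unit quaternion [x, y, z, w].
In Python, from cell import robot gives the robot as it stands. Calls block until the motion is done:
- robot.move_pose(position, orientation): joint-space move of the TCP to a pose.
- robot.line_to(position, frame=None, vel=0.15): straight line of the TCP; frame=None keeps the orientation; vel is the mean speed in m/s.
- robot.move_j(angles): joint-space move.
- robot.grip(opening): finger opening in m; the grip force is fixed at half the most; returns when the fingers have stopped.
- robot.sleep(seconds).
- robot.inverse_kinematics(position, orientation): joint angles nearest the present ones, or None.
- robot.camera(name): name is "scene" or "top" or "wrist"; returns a dict with "pixels" (480x640x3 uint8, red, green, blue), "camera_matrix" (3x3 intrinsics, pixels), "T" (4x4, takes a point from camera to world coordinates). Camera axes: x right, y down, z forward; pixel columns grow to the right and rows downward; lengths in m; the calibration is good to about 2 mm. A picture is of the moment at which its call begins. There is no depth.
A pose or a line that the arm cannot do raises robot.MotionError and nothing moves.
- robot.hand_in(): hands the job in; it is judged then, once.
Trained networks look in a picture, given as the dict that the camera call returned (one of the last four; its "shot" number tells which), for a name from the list of things; names that differ only in an ending like _2 or _b are one class to them, and where a whole thing is asked for, a point or a joint stands for the part that bears it (a point fixed in the world has none). Each returns a list of dicts, best first, with "p" (0 to 1); they miss things now and then, are a little off and sometimes report something else, mostly with a low value. They report only what shows in the picture. A call takes as long as a camera call.
- robot.search_frame(picture, target): "bbox" ([centre column, centre row, width, height] in pixels, round what is visible of it).
- robot.spot_point(picture, target): "pixel" ([row, column] in pixels: a listed point, or the origin of a listed thing).
Readings, each from a call of its own:
- robot.get_clock(): time.
- robot.get_q(): joint angles.
- robot.get_qd(): joint speeds.
- robot.get_joint_torque(): joint torques, N m.
- robot.get_ee_pos(): TCP position.
- robot.get_eef_rot(): TCP orientation.
- robot.get_force(): force on the tool from outside, world axes, zero at the start.
- robot.get_moment(): the same for the moment, N m.
- robot.get_width(): finger opening in m.
- robot.get_grasp_force(): force on a finger pad.
Only numpy, scipy, OpenCV 4.12 (cv2) and the standard library are available. Lean on these libraries where they do the work, as an engineer would, in place of code of your own. Each camera call takes 0.05 s, during which the arm holds its last target. There are 200 camera calls.

TASK

Shut the blue-lidded sample case: lift the red knee pin of its folding stay up and forward past centre so that the stay unlocks while the lid still stands open, then lower the lid without letting it slam and press it down gently until the catch snaps and the lid rests on its buffers. Never force the lid, and leave the other things on the bench alone.

Things in the scene. Friction and masses are not known exactly. Their poses are not given: they have to be found in the camera images.
- case: grey open-topped case fixed to the worktop, 160 mm deep (x), 200 mm wide (y), rim 100 mm high, three small bottles inside. Origin under its centre at worktop level; x points from its front (near the robot) to its rear, where the lid is hinged, y to its left. The folding stay is outside its right side (-y)
- lid_panel: blue lid, 164 mm from hinge to free edge, 200 mm wide, 18 mm thick, free edge with a 10 mm black lip; about 0.27 kg. Origin on the hinge line at mid width; when shut its axes are the case's, it runs to -x and fills z = 0 to 18 mm. Its outer face (z = +18 mm) looks to the rear while it stands open. With the stay locked it won't go down; over 25 N strains it
- lid (a joint): lid angle, rad: 0 open on the locked stay (85 degrees above level), grows as lowered. Stiff hinge: stays anywhere; pushing down takes 2 to 8 N at 120 mm from the hinge. From about 1.36 to 1.39 a roller catch at mid front resists (9 to 13 N), then snaps and pulls the lid onto hard buffers. Buffers and catch share a height setting, not measured: home is anywhere from 1.45 to 1.48
- knee (a joint): bend of the stay's knee, rad: 0 locked on its stop (0.3 past centre, sagging down and rearward), 0.30 straight, more when lifted past centre; about 2.6 with the lid shut. It stays where left and takes 5 to 10 N to lift through straight (the lid tips back 2 degrees). Past 0.3, lowering the lid folds it, the knee swinging forward and up
- knee_pin (a point): centre of the red knee pin, a round bar 12 mm thick, 40 mm long along the case's y, sticking out to the right of the knee, with a 17 mm disc on its outer end; free all round, can be taken from above or pushed. It swings about stay_pivot at 89 mm radius; 0.32 rad up and forward from locked brings the knee to about 0.65
- stay_pivot (a point): point on the axis (along the case's y) of the stay's lower pivot, fixed to the case's right side, in the same plane as knee_pin's centre
- lid_hinge (a point): middle of the lid's hinge line (along the case's y), at the rear of the rim, 100 mm above the worktop
- lid_press (a point): point on the lid's outer face (top when shut), at mid width, 120 mm from the hinge line
- amber_bottle: amber bottle with black cap, 42 mm diameter, 100 mm high, bystander; origin under its centre
- glass_beaker: small glass beaker, 58 mm wide, 59 mm high, bystander; origin under its centre
- bulb: red pipette bulb, 53 mm diameter, 80 mm high, bystander; origin under its centre
- bench_timer: white bench timer lying flat, 62 x 62 x 16 mm, bystander; origin under its centre
- tape: roll of tape lying flat, 81 mm diameter, 15 mm high, bystander; origin under its centre

How it is judged:
By the outcome, as a careful person would: the job done as asked, in the order asked, and still so for the second after the job is handed in, with the robot touching nothing.
It also fails if it takes over 67 s, if anything falls off the work surface, if the arm or the gripper's body presses on something with over 40 N, if the wrist force passes 120 N, or if a joint passes its speed limit or range.

## Working session

There is one attempt and no reset: what is moved stays moved. The work goes in short steps, each a Python script; the robot and the scene stay as the last script left them, time stands still between calls to the robot, and variables do not carry over. Pictures are saved under pics/ and viewed, at most 10 in all, crops included, and the job is handed in when it is done.

```bash
ls; mkdir -p pics; cat > h.py <<'E'
import numpy as np, cv2
from cell import robot
def ray(c,px):  # px=[row,col]
    d=np.linalg.inv(c["camera_matrix"])@[px[1],px[0],1]
    return c["T"][:3,3], c["T"][:3,:3]@d
def onz(c,px,z):
    o,d=ray(c,px); return o+d*(z-o[2])/d[2]
def tri(obs):
    A=np.zeros((3,3));b=np.zeros(3)
    for c,p in obs:
        o,d=ray(c,p);d=d/np.linalg.norm(d);M=np.eye(3)-np.outer(d,d);A+=M;b+=M@o
    x=np.linalg.solve(A,b)
    res=[np.linalg.norm(np.cross(x-ray(c,p)[0],ray(c,p)[1]/np.linalg.norm(ray(c,p)[1]))) for c,p in obs]
    return x,res
def save(c,n): cv2.imwrite("pics/"+n,c["pixels"][:,:,::-1])
def proj(c,p):
    q=np.linalg.inv(c["T"])@np.append(p,1);u=c["camera_matrix"]@q[:3];return u[:2]/u[2]
E
python3 - <<'E'
from h import *
np.set_printoptions(precision=4,suppress=True)
cs={n:robot.camera(n) for n in("scene","top")}
for n,c in cs.items(): save(c,n+"0.png"); print(n,c["T"][:3,3],c["T"][:3,2])
for t in ["case","lid_panel","knee_pin","stay_pivot","lid_hinge","lid_press","amber_bottle","glass_beaker","bulb","bench_timer","tape"]:
    ob=[]
    for n,c in cs.items():
        r=robot.spot_point(c,t)[:2]; print(t,n,[(np.round(a["pixel"]),round(a["p"],2)) for a in r], end=' ')
        if r: ob.append((c,r[0]["pixel"]))
    if len(ob)==2: print(tri(ob))
    elif ob: print(onz(*ob[0],0))
print(robot.get_clock(),robot.get_eef_rot())
E
```

```text
pics
scene [-0.4993 -0.9002  1.0385] [ 0.6093  0.5728 -0.5483]
top [0.2306 0.0553 1.4374] [ 0.1929 -0.0204 -0.981 ]
case scene [(array([297., 325.]), 0.58)] case top [(array([250., 352.]), 0.89)] (array([ 0.4672, -0.0587,  0.0002]), [np.float64(0.0030633928208727837), np.float64(0.0030633928208727242)])
lid_panel scene [] lid_panel top [(array([206., 353.]), 0.79)] [ 0.5838 -0.0613  0.    ]
knee_pin scene [(array([224., 344.]), 0.55), (array([282., 366.]), 0.53)] knee_pin top [(array([227., 406.]), 0.76)] (array([ 0.4559, -0.1399,  0.3034]), [np.float64(0.00966471687519071), np.float64(0.009664716875190897)])
stay_pivot scene [(array([309., 355.]), 0.81)] stay_pivot top [(array([259., 412.]), 0.83)] (array([ 0.4345, -0.2013,  0.0583]), [np.float64(0.0022891587267515195), np.float64(0.0022891587267516284)])
lid_hinge scene [(array([257., 340.]), 0.88)] lid_hinge top [(array([210., 350.]), 0.75), (array([258., 410.]), 0.69)] (array([ 0.5506, -0.0453,  0.0982]), [np.float64(0.0016588440985941717), np.float64(0.0016588440985941019)])
lid_press scene [] lid_press top [(array([192., 354.])
[... 471 characters left out ...]
0.005664953899651307), np.float64(0.005664953899651405)])
bulb scene [(array([221., 262.]), 0.71)] bulb top [(array([185., 175.]), 0.74), (array([243., 153.]), 0.49)] (array([ 0.6433,  0.4167, -0.0086]), [np.float64(0.001952173384295262), np.float64(0.0019521733842950545)])
bench_timer scene [(array([345., 342.]), 0.94)] bench_timer top [(array([291., 423.]), 0.75)] (array([ 0.3534, -0.2351,  0.0003]), [np.float64(0.0031244015779524742), np.float64(0.0031244015779525194)])
tape scene [(array([247., 203.]), 0.71)] tape top [(array([287., 164.]), 0.72)] (array([ 0.3756,  0.4298, -0.0074]), [np.float64(0.0035204180379243785), np.float64(0.0035204180379242674)])
1.2 [0.1947 0.9809 0.     0.    ]
```

```bash
python3 - <<'E'
import cv2,numpy as np
a=cv2.imread("pics/scene0.png")[190:370,280:430]; b=cv2.imread("pics/top0.png")[170:320,290:490]
a=cv2.resize(a,None,fx=2.9,fy=2.9,interpolation=cv2.INTER_CUBIC)[:522,:430]
b=cv2.resize(b,(360,270),interpolation=cv2.INTER_CUBIC)
o=np.zeros((530,800,3),np.uint8);o[:a.shape[0],:a.shape[1]]=a;o[:270,438:798]=b
cv2.imwrite("pics/crop0.png",o)
E
```

```text
(no output)
```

View pics/crop0.png

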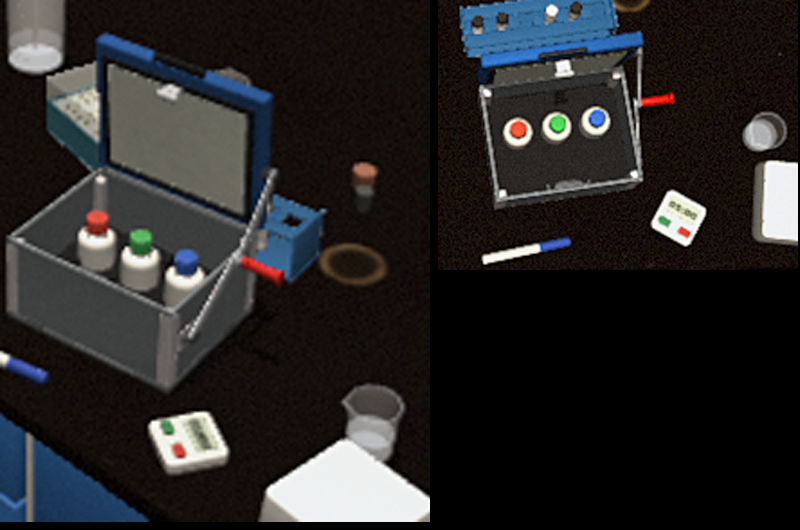

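View pics/scene0.png

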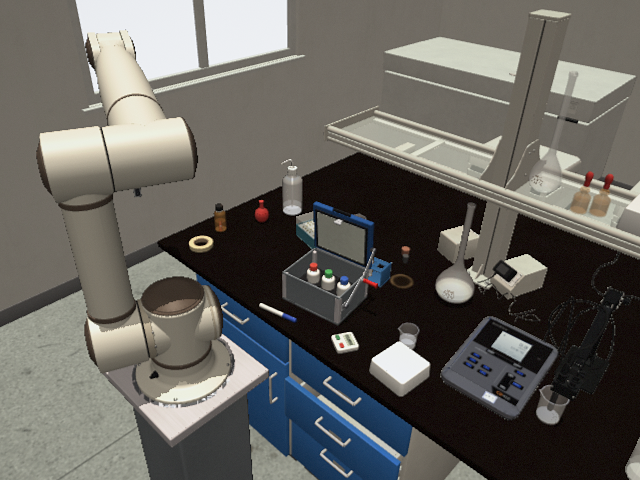

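The scene crop shows the red pin at about row 283, col 370, and the top view shows it at about row 226, col 411. So the first scene hit for the pin (344,224) was wrong and the second was right. Next I'll work out the geometry and check reach.

```bash
cat >> h.py <<'E'
from scipy.spatial.transform import Rotation as R
def quat(yaw,axis_z,jaw):  # axis_z, jaw in case frame
    z=np.array(axis_z,float);z/=np.linalg.norm(z);y=np.array(jaw,float);y-=z*(y@z);y/=np.linalg.norm(y)
    M=np.stack([np.cross(y,z),y,z],1)
    return R.from_euler('z',yaw)*R.from_matrix(M)
E
python3 - <<'E'
from h import *
np.set_printoptions(precision=4,suppress=True)
cs={n:robot.camera(n) for n in("scene","top")}
P={}
for t in ["case","knee_pin","stay_pivot","lid_hinge"]:
    ob=[]
    for n,c in cs.items():
        r=robot.spot_point(c,t)
        if t=="knee_pin" and n=="scene": r=[a for a in r if a["pixel"][0]>260]
        if r: ob.append((c,r[0]["pixel"]))
    P[t],res=tri(ob);print(t,P[t],res)
d=P["lid_hinge"]-P["case"];yaw=np.arctan2(d[1],d[0]);print("yaw",yaw)
Rz=R.from_euler('z',0.15)
for t in P: print(t,Rz.inv().apply(P[t]-P["case"]))
for tilt in (0,.5,.7):
  for s in (1,-1):
    for off in (0,.1):
        q=quat(.15,[0,np.sin(tilt),-np.cos(tilt)],[s,0,0])
        p=P["knee_pin"]-off*q.as_matrix()[:,2]
        print(tilt,s,off,robot.inverse_kinematics(list(p),list(q.as_quat())))
h=P["lid_hinge"]
for tilt in (0,.2,.4):
  for s in (1,-1):
    q=quat(.15,[-np.sin(tilt),0,-np.cos(tilt)],[0,s,0])
    print(tilt,s,robot.inverse_kinematics(list(h+Rz.apply([.06,0,.14])),list(q.as_quat())),robot.inverse_kinematics(list(h+Rz.apply([-.12,0,.02])),list(q.as_quat())))
E
```

```text
case [ 0.4747 -0.0536 -0.0084] [np.float64(0.002608291730191008), np.float64(0.0026082917301910417)]
knee_pin [ 0.503  -0.1905  0.1109] [np.float64(0.00149495370261795), np.float64(0.0014949537026181603)]
stay_pivot [ 0.4314 -0.1988  0.0643] [np.float64(0.0002704510223165464), np.float64(0.0002704510223166573)]
lid_hinge [ 0.544  -0.0503  0.1045] [np.float64(0.0022524155825630883), np.float64(0.002252415582562911)]
yaw 0.04845119881609923
case [0. 0. 0.]
knee_pin [ 0.0075 -0.1396  0.1193]
stay_pivot [-0.0646 -0.1371  0.0727]
lid_hinge [ 0.069  -0.007   0.1129]
0 1 0 [-0.3621  0.0476 -0.1133  1.4099  0.      1.0587]
0 1 0.1 [-0.3621  0.0487  0.0805  1.6026  0.      1.0587]
0 -1 0 [-0.3621  0.0476 -0.1133  1.4099  0.     -2.0829]
0 -1 0.1 [-0.3621  0.0487  0.0805  1.6026  0.     -2.0829]
0.5 1 0 [-0.5518  0.3545  0.1618  1.7171  0.3748  0.8041]
0.5 1 0.1 [-0.6085  0.4373  0.4375  1.9305  0.3554  0.747 ]
0.5 -1 0 [-0.5518  0.3545  0.1618  1.7171  0.3748 -2.3375]
0.5 -1 0.1 [-0.6085  0.4373  0.4375  1.9305  0.3554 -2.3946]
0.7 1 0 [-0.6059  0.5036  0.2791  1.8703  0.4879  0.6816]
0.7 1 0.1 [-0.6739  0.6268  0.5991  2.0967  0.453   0.6161]
0.7 -1 0 [-0.6059  0.5036  0.2791  1.8703  0.4879 -2.46  ]
0.7 -1 0.1 [-0.6739  0.6268  0.5991  2.0967  0.453  -2.5255]
0 1 [-0.0684  0.2247  0.3414  1.6875  0.     -0.2184] [-0.159  -0.2128 -0.3301  1.4535  0.     -0.309 ]
0 -1 [-0.0684  0.2247  0.3414  1.6875  0.      2.9232] [-0.159  -0.2128 -0.3301  1.4535  0.      2.8326]
0.2 1 [-0.0503  0.4432  0.6026  1.9263 -0.0395 -0.1964] [-0.1244 -0.0172 -0.1684  1.6123 -0.0539 -0.2692]
0.2 -1 [-0.0503  0.4432  0.6026  1.9263 -0.0395  2.9452] [-0.1244 -0.0172 -0.1684  1.6123 -0.0539  2.8724]
0.4 1 [-0.0355  0.6902  0.9112  2.1856 -0.0719 -0.1711] [-0.0976  0.174  -0.0123  1.7735 -0.0956 -0.2288]
0.4 -1 [-0.0355  0.6902  0.9112  2.1856 -0.0719  2.9705] [-0.0976  0.174  -0.0123  1.7735 -0.0956  2.9128]
```

```bash
python3 - <<'E'
from h import *
np.set_printoptions(precision=4,suppress=True)
pin=np.array([.503,-.1905,.1109])
robot.line_to([.2,.45,.42],vel=.3)
q=quat(.15,[0,np.sin(.5),-np.cos(.5)],[1,0,0])
robot.move_pose([.42,-.3,.4],list(q.as_quat()))
robot.move_pose(list(pin-.13*q.as_matrix()[:,2]),list(q.as_quat()))
cs={n:robot.camera(n) for n in("wrist","top","scene")}
save(cs["wrist"],"w1.png")
for t in ["knee_pin","stay_pivot","lid_hinge","case"]:
    for n,c in cs.items():
        print(t,n,[(np.round(a["pixel"],1),round(a["p"],2)) for a in robot.spot_point(c,t)[:2]])
print(proj(cs["wrist"],pin),robot.get_clock())
np.save("w1.npy",cs["wrist"],allow_pickle=True)
E
```

```text
Traceback (most recent call last):
cell.MotionError: the arm cannot take that pose within its joint ranges
```

```bash
python3 - <<'E'
from h import *
np.set_printoptions(precision=4,suppress=True)
pin=np.array([.503,-.1905,.1109])
q=quat(.15,[0,np.sin(.5),-np.cos(.5)],[1,0,0])
robot.move_pose([.35,-.28,.35],list(quat(.15,[0,0,-1],[1,0,0]).as_quat()))
robot.move_pose(list(pin-.13*q.as_matrix()[:,2]),list(q.as_quat()))
cs={n:robot.camera(n) for n in("wrist","top","scene")}
save(cs["wrist"],"w1.png")
for t in ["knee_pin","stay_pivot","lid_hinge","case"]:
    for n,c in cs.items():
        print(t,n,[(np.round(a["pixel"],1),round(a["p"],2)) for a in robot.spot_point(c,t)[:2]])
print(proj(cs["wrist"],pin),robot.get_clock())
np.save("w1.npy",cs["wrist"],allow_pickle=True)
E
```

```text
knee_pin wrist [(array([233. , 327.3]), 0.89)]
knee_pin top [(array([225., 410.]), 0.81)]
knee_pin scene [(array([281.7, 368.6]), 0.61), (array([256.4, 340.8]), 0.29)]
stay_pivot wrist []
stay_pivot top [(array([259.3, 410.3]), 0.79)]
stay_pivot scene [(array([307.8, 353.8]), 0.57), (array([260.2, 338.7]), 0.55)]
lid_hinge wrist [(array([ 62.8, 405.3]), 0.6)]
lid_hinge top [(array([211.6, 351.4]), 0.82), (array([248.1, 351.5]), 0.38)]
lid_hinge scene [(array([257.8, 336.5]), 0.57)]
case wrist [(array([128.7, 301.1]), 0.92)]
case top [(array([248.5, 353.4]), 0.64)]
case scene [(array([296.7, 322.7]), 0.89)]
[321.2265 230.1277] 6.7167
```

View pics/w1.png

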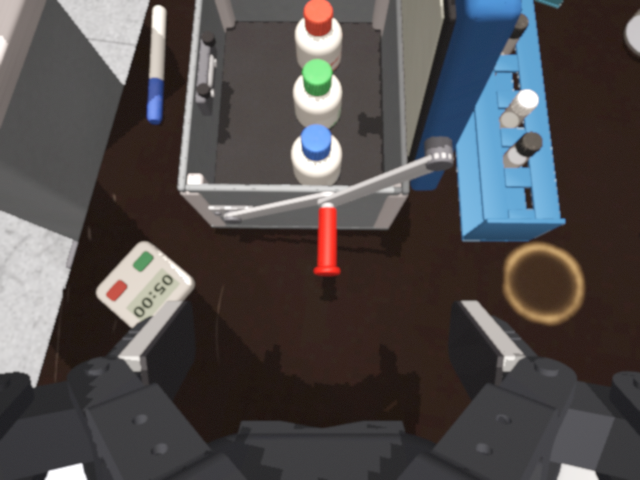

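```bash
python3 - <<'E'
from h import *
np.set_printoptions(precision=4,suppress=True)
cs={n:robot.camera(n) for n in("wrist","top","scene")}
w,t,s=cs["wrist"],cs["top"],cs["scene"]
pin,r=tri([(w,[236,327]),(t,[226,409]),(s,[282,367.5])]);print(pin,r)
print(tri([(w,[236,327]),(s,[282,367.5])]))
piv,r=tri([(w,[212,226]),(t,[259,411]),(s,[308.5,354.5])]);print(piv,r)
hin,r=tri([(t,[210.8,351]),(s,[257.5,338])]);print(hin,r)
Rz=R.from_euler('z',.15)
print(Rz.inv().apply(pin-piv),Rz.inv().apply(hin-piv))
np.savez("geo.npz",pin=pin,piv=piv,hin=hin)
robot.grip(.05)
q=quat(.15,[0,np.sin(.5),-np.cos(.5)],[1,0,0]);z=q.as_matrix()[:,2]
tgt=pin+Rz.apply([0,-.003,0])
robot.line_to(list(tgt-.05*z),vel=.15)
robot.line_to(list(tgt),vel=.06)
c=robot.camera("wrist");save(c,"w2.png");print(robot.get_force(),robot.get_clock())
E
```

```text
[ 0.5067 -0.1893  0.105 ] [np.float64(0.003102423836757879), np.float64(0.0010031001339206318), np.float64(0.0022463666709721147)]
(array([ 0.5062, -0.1904,  0.1063]), [np.float64(0.0025917042933947675), np.float64(0.0025917042933947254)])
[ 0.4311 -0.1925  0.0665] [np.float64(0.016196190251660466), np.float64(0.004405455432753412), np.float64(0.012590377581407977)]
[ 0.5445 -0.0455  0.1019] [np.float64(0.0023677426536357713), np.float64(0.0023677426536356906)]
[ 0.0752 -0.0081  0.0385] [0.1341 0.1284 0.0354]
[ 0.4067 -0.1282  0.2427] 9.05
```

View pics/w2.png

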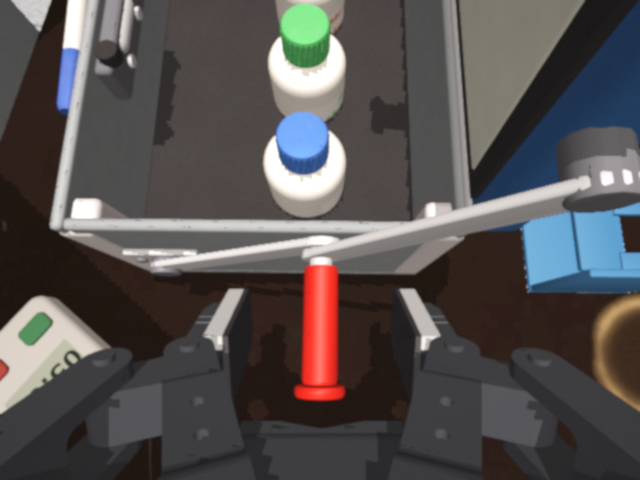

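```bash
python3 - <<'E'
from h import *
np.set_printoptions(precision=3,suppress=True)
Rz=R.from_euler('z',.15)
robot.grip(.008);print("w",robot.get_width(),robot.get_grasp_force(),robot.get_force())
p0=robot.get_ee_pos();a0=np.arctan2(.0445,.0765);r=.089
for d in np.linspace(.04,.36,9):
    v=r*np.array([np.cos(a0+d)-np.cos(a0),0,np.sin(a0+d)-np.sin(a0)])
    robot.line_to(list(p0+Rz.apply(v)),vel=.04)
    print(round(d,2),robot.get_ee_pos()-p0,Rz.inv().apply(robot.get_force()),round(robot.get_width(),4))
c=robot.camera("wrist");save(c,"w3.png");print(robot.get_clock())
E
```

```text
w 0.009969520004582118 58.582152128219604 [-2.592 -2.573  2.754]
0.04 [-0.002 -0.     0.003] [-0.53   0.442 -3.358] 0.0096
0.08 [-0.004 -0.     0.006] [-2.725  0.494 -3.108] 0.0098
0.12 [-0.006 -0.001  0.009] [-5.489  3.216 -4.338] 0.0099
0.16 [-0.009 -0.001  0.012] [-5.127  3.356 -6.044] 0.0093
0.2 [-0.011 -0.002  0.015] [-4.964  2.874 -6.576] 0.0096
0.24 [-0.013 -0.002  0.017] [-4.771  3.227 -9.657] 0.0098
0.28 [-0.016 -0.002  0.02 ] [-5.804  3.52  -8.861] 0.0095
0.32 [-0.019 -0.003  0.022] [ -5.295   4.386 -10.765] 0.0093
0.36 [-0.021 -0.003  0.024] [ -4.646   4.093 -10.741] 0.0088
11.8
```

View pics/w3.png

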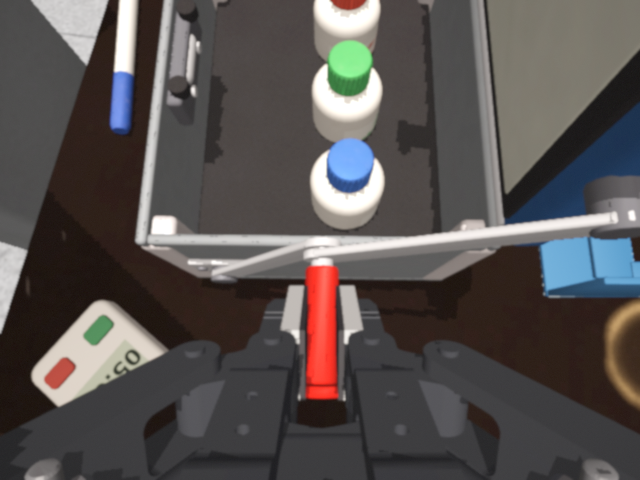

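```bash
python3 - <<'E'
from h import *
np.set_printoptions(precision=4,suppress=True)
robot.grip(.05)
z=R.from_quat(robot.get_eef_rot()).as_matrix()[:,2]
robot.line_to(list(robot.get_ee_pos()-.10*z),vel=.2)
cs={n:robot.camera(n) for n in("wrist","top","scene")}
ob=[]
for n,c in cs.items():
    r=[a for a in robot.spot_point(c,"knee_pin") if n!="scene" or a["pixel"][0]>260]
    print(n,r[:2]); ob+= [(c,r[0]["pixel"])] if r else []
print(tri(ob),robot.get_clock())
a=cv2.resize(cs["scene"]["pixels"][190:330,280:400,::-1],(480,560),interpolation=cv2.INTER_CUBIC)
cv2.imwrite("pics/s4.png",a)
E
```

```text
wrist [{'pixel': [238.7, 321.5], 'p': 0.9}]
top [{'pixel': [230.4, 412.4], 'p': 0.59}]
scene [{'pixel': [276.5, 363.9], 'p': 0.62}]
(array([ 0.4873, -0.191 ,  0.136 ]), [np.float64(0.003891022382818427), np.float64(0.00222022858281544), np.float64(0.003531613750294895)]) 13.2167
```

View pics/s4.png

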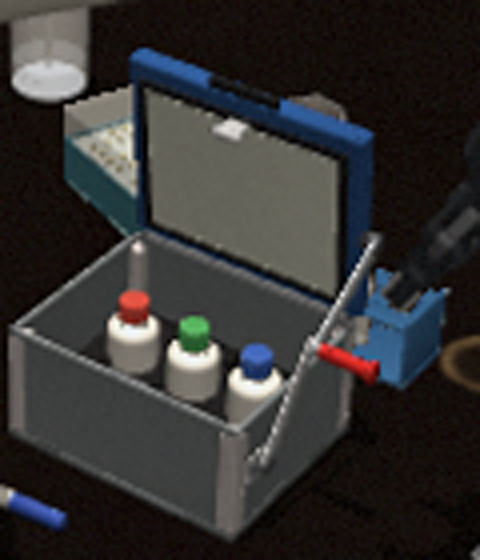

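The scene crop shows the pin up and forward, from (269,366) to (276,364) in the full picture. It moved about 36 mm with the gripper and the lid is still open, so the stay is unlocked. Next I'll go behind the lid and find contact.

```bash
cat >> h.py <<'E'
H=np.array([.546,-.047,.100]); YAW=.15; TILT=.2
def lidtcp(phi,gap,r=.115,tilt=TILT):
    u=np.array([-np.cos(phi),0,np.sin(phi)]);n=np.array([np.sin(phi),0,np.cos(phi)])
    z=np.array([-np.sin(tilt),0,-np.cos(tilt)]);w=np.array([np.cos(tilt),0,-np.sin(tilt)])
    m=min((8e-3*z+s*.011*w)@n for s in(1,-1))
    p=u*(r-8e-3*(z@u))+n*(.018+gap-m)
    return H+R.from_euler('z',YAW).apply(p)
def fc(): return R.from_euler('z',-YAW).apply(robot.get_force())
E
python3 - <<'E'
from h import *
np.set_printoptions(precision=4,suppress=True)
q=list(quat(YAW,[-np.sin(TILT),0,-np.cos(TILT)],[0,-1,0]).as_quat())
robot.move_pose([.35,-.28,.35],list(quat(YAW,[0,0,-1],[1,0,0]).as_quat()))
robot.grip(0)
p=lidtcp(np.radians(88),.045); up=p.copy(); up[2]=.36
for s in(1,-1):
    qq=list(quat(YAW,[-np.sin(TILT),0,-np.cos(TILT)],[0,s,0]).as_quat())
    print(s,robot.inverse_kinematics(list(up),qq))
q=list(quat(YAW,[-np.sin(TILT),0,-np.cos(TILT)],[0,1,0]).as_quat())
robot.move_pose(list(up),q); robot.line_to(list(p),vel=.15)
print(p,robot.get_ee_pos(),fc(),robot.get_width(),robot.get_clock())
c=robot.camera("top");cv2.imwrite("pics/t5.png",cv2.resize(c["pixels"][120:320,260:500,::-1],(720,600)))
E
```

```text
1 None
-1 NoneTraceback (most recent call last):
  File "<stdin>", line 11, in <module>
cell.MotionError: the arm cannot take that pose within its joint ranges
```

```bash
python3 - <<'E'
from h import *
for tilt in (-.2,-.1,0,.1,.2):
    q=list(quat(YAW,[-np.sin(tilt),0,-np.cos(tilt)],[0,1,0]).as_quat())
    p=lidtcp(np.radians(88),.03,tilt=tilt)
    for x in (-.06,0.):
      print(tilt,x,[z for z in np.arange(.22,.40,.02).round(2) if robot.inverse_kinematics([p[0]+x,p[1],z],q) is not None], p.round(3))
E
```

```text
-0.2 -0.06 [np.float64(0.22), np.float64(0.24), np.float64(0.26), np.float64(0.28), np.float64(0.3), np.float64(0.32), np.float64(0.34), np.float64(0.36), np.float64(0.38)] [ 0.599 -0.039  0.225]
-0.2 0.0 [np.float64(0.22), np.float64(0.24), np.float64(0.26), np.float64(0.28), np.float64(0.3), np.float64(0.32), np.float64(0.34), np.float64(0.36), np.float64(0.38)] [ 0.599 -0.039  0.225]
-0.1 -0.06 [np.float64(0.22), np.float64(0.24), np.float64(0.26), np.float64(0.28), np.float64(0.3), np.float64(0.32), np.float64(0.34), np.float64(0.36), np.float64(0.38)] [ 0.6   -0.039  0.225]
-0.1 0.0 [np.float64(0.22), np.float64(0.24), np.float64(0.26), np.float64(0.28), np.float64(0.3), np.float64(0.32), np.float64(0.34), np.float64(0.36), np.float64(0.38)] [ 0.6   -0.039  0.225]
0 -0.06 [np.float64(0.22), np.float64(0.24), np.float64(0.26), np.float64(0.28), np.float64(0.3), np.float64(0.32), np.float64(0.34), np.float64(0.36), np.float64(0.38)] [ 0.6   -0.039  0.225]
0 0.0 [np.float64(0.22), np.float64(0.24), np.float64(0.26), np.float64(0.28), np.float64(0.3), np.float64(0.32), np.float64(0.34), np.float64(0.36), np.float64(0.38)] [ 0.6   -0.039  0.225]
0.1 -0.06 [np.float64(0.22), np.float64(0.24), np.float64(0.26), np.float64(0.28), np.float64(0.3), np.float64(0.32), np.float64(0.34), np.float64(0.36), np.float64(0.38)] [ 0.601 -0.039  0.225]
0.1 0.0 [np.float64(0.22), np.float64(0.24), np.float64(0.26), np.float64(0.28), np.float64(0.3), np.float64(0.32), np.float64(0.34), np.float64(0.36), np.float64(0.38)] [ 0.601 -0.039  0.225]
0.2 -0.06 [np.float64(0.22), np.float64(0.24), np.float64(0.26), np.float64(0.28), np.float64(0.3), np.float64(0.32), np.float64(0.34), np.float64(0.36), np.float64(0.38)] [ 0.602 -0.039  0.225]
0.2 0.0 [np.float64(0.22), np.float64(0.24), np.float64(0.26), np.float64(0.28), np.float64(0.3), np.float64(0.32), np.float64(0.34), np.float64(0.36)] [ 0.602 -0.039  0.225]
```

```bash
sed -i 's/TILT=.2$/TILT=.1/' h.py; python3 - <<'E'
from h import *
np.set_printoptions(precision=4,suppress=True)
q=list(quat(YAW,[-np.sin(TILT),0,-np.cos(TILT)],[0,1,0]).as_quat())
p=lidtcp(np.radians(88),.03); up=p.copy(); up[2]=.35
robot.move_pose(list(up),q); robot.line_to(list(p),vel=.15)
print(p,robot.get_ee_pos(),fc(),robot.get_width(),robot.get_clock())
c=robot.camera("top");cv2.imwrite("pics/t5.png",cv2.resize(c["pixels"][120:320,260:500,::-1],(720,600)))
E
```

```text
[ 0.601  -0.0387  0.2249] [ 0.6012 -0.0391  0.2262] [0.0557 0.162  0.0529] 2.8186900695152384e-06 16.8667
```

View pics/t5.png

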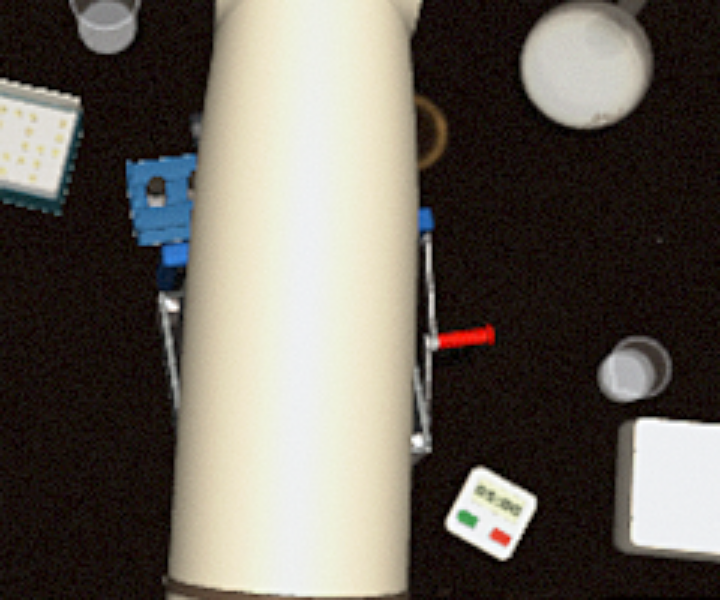

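The top view shows the lid edge still upright, with the arm above it and nothing touched. Now I'll sweep the lid down under a force guard.

```bash
python3 - <<'E'
from h import *
np.set_printoptions(precision=2,suppress=True)
def go(p,v):
    robot.line_to(list(p),vel=v); f=fc(); return f
for g in np.arange(.025,-.0001,-.005):
    f=go(lidtcp(np.radians(87),g),.06)
    if np.linalg.norm(f)>1.5: print("contact gap",g,f); break
for d in np.arange(85,13,-3.):
    f=go(lidtcp(np.radians(d),0),.07); print(d,f,end=';')
    if np.linalg.norm(f)>16: print("STOP"); break
print(robot.get_clock())
cs={n:robot.camera(n) for n in("scene",)}
a=cv2.resize(cs["scene"]["pixels"][180:340,270:410,::-1],(525,600),interpolation=cv2.INTER_CUBIC);cv2.imwrite("pics/s6.png",a)
E
```

```text
85.0 [-0.02  0.16 -0.28];82.0 [-0.1  -0.09 -0.47];79.0 [2.43 0.59 1.1 ];76.0 [ 2.59 -0.05  1.95];73.0 [ 1.36 -0.63 -0.1 ];70.0 [1.33 0.33 1.16];67.0 [0.75 0.65 0.16];64.0 [0.73 0.65 0.45];61.0 [ 0.53  0.24 -1.12];58.0 [ 0.29 -0.02  0.8 ];55.0 [ 0.16  0.27 -0.53];52.0 [-0.19 -0.    0.63];49.0 [0.84 0.43 0.07];46.0 [-0.68  0.1   0.22];43.0 [ 0.28 -0.62  0.26];40.0 [ 0.06 -0.54  0.38];37.0 [-0.15 -0.13  0.78];34.0 [0.68 0.13 0.2 ];31.0 [-0.78 -0.13 -0.04];28.0 [-0.   -0.11 -0.1 ];25.0 [-0.47  0.64 -0.58];22.0 [-0.32 -0.94  0.48];19.0 [-0.08 -0.26 -0.14];16.0 [0.32 0.36 0.03];24.4333
```

View pics/s6.png

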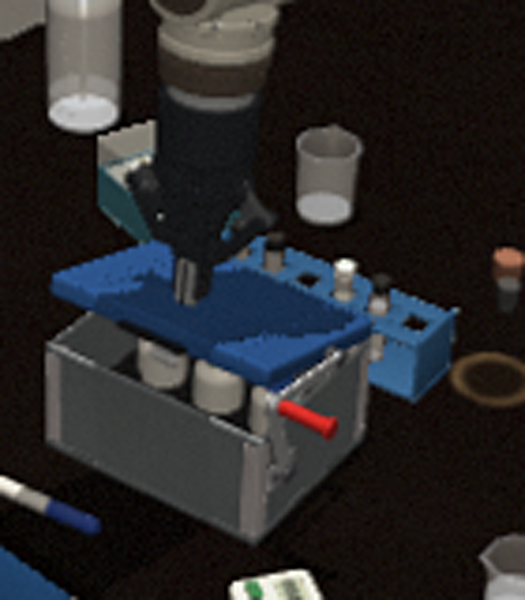

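The lid is about 18° above level, the finger is at mid width, and nothing else has been disturbed. Next come small steps through the catch.

```bash
python3 - <<'E'
from h import *
pk=0
for d in list(np.arange(15,7.9,-1.))+list(np.arange(7.6,-4,-.4)):
    robot.line_to(list(lidtcp(np.radians(d),0)),vel=.03 if d>7.9 else .01); f=fc()
    print(round(d,1),f.round(1),end=';')
    if f[2]>18: print("STOP");break
    if pk>6 and f[2]<.5*pk: print("SNAP?");break
    pk=max(pk,f[2])
print(robot.get_clock(),robot.get_ee_pos())
c=robot.camera("scene");a=cv2.resize(c["pixels"][200:340,270:410,::-1],(600,600),interpolation=cv2.INTER_CUBIC);cv2.imwrite("pics/s7.png",a)
E
```

```text
15.0 [ 0.1 -0.  -0.4];14.0 [-0.2  0.2 -0.4];13.0 [-1.2 -0.6 -0.9];12.0 [ 0.6 -0.4  0.2];11.0 [ 0.2  0.1 -0. ];10.0 [ 0.3 -0.   0.4];9.0 [-0.2 -0.5 -0.1];8.0 [ 0.3 -0.3 -0.9];7.6 [ 0.7 -0.8  1.3];7.2 [0.3 0.1 0.8];6.8 [-0.2 -0.2  0.6];6.4 [0.3 0.4 0.9];6.0 [-0.2 -1.2  0.4];5.6 [-0.2  0.3 -0.1];5.2 [-0.4  0.2  2.5];4.8 [-0.5  1.   6.2];4.4 [-1.8  1.   8.7];4.0 [-2.1  0.9  8.1];3.6 [-1.9  0.5  5.3];3.2 [-0.4  1.   4.2];SNAP?
29.4833 [ 0.43438965 -0.06384745  0.13303062]
```

View pics/s7.png

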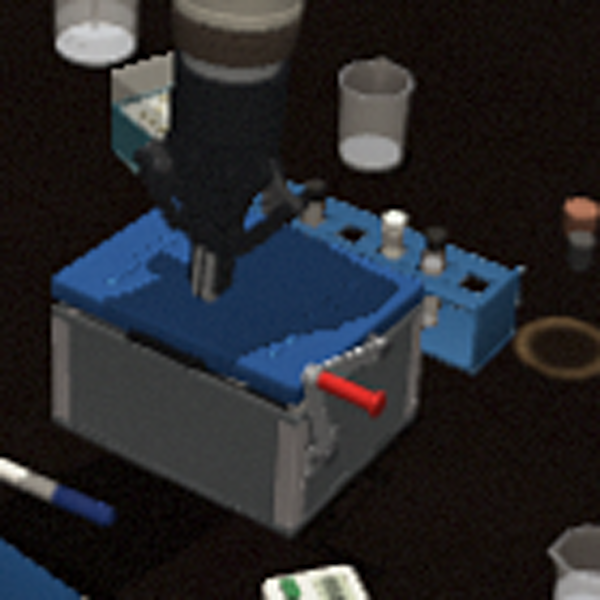

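The lid is almost flush. Force peaked at 8.7 N and is falling, so the roller is passing over. I'll continue gently until it rests on the buffers.

```bash
python3 - <<'E'
from h import *
lo=9
for d in np.arange(2.9,-4,-.3):
    robot.line_to(list(lidtcp(np.radians(d),0)),vel=.008); f=fc()
    print(round(d,1),f.round(1),end=';')
    if f[2]>11: print("BUFFER");break
print(robot.get_clock(),robot.get_ee_pos())
E
```

```text
2.9 [ 0.6 -0.4  0.5];2.6 [ 0.1 -0.7 -0.9];2.3 [-0.1 -0.3 -0.6];2.0 [0.7 0.1 0.4];1.7 [0.5 0.6 0.4];1.4 [0.6 0.4 0.2];1.1 [-0.3 -1.   0.5];0.8 [ 0.6 -0.3  0. ];0.5 [-0.6  0.8 -0.4];0.2 [ 0.3 -0.2  0.8];-0.1 [0.4 0.1 2.9];-0.4 [-0.6  0.4  7. ];-0.7 [-1.4  0.3 10.3];-1.0 [-1.7  1.6 13.4];BUFFER
33.0333 [ 0.43318192 -0.06409313  0.12680106]
```

It snapped free at 2.9° and met hard buffers at about -0.1°. Retract, verify, then hand in.

```bash
python3 - <<'E'
from h import *
p=robot.get_ee_pos();robot.line_to([p[0],p[1],p[2]+.02],vel=.03);robot.line_to([p[0]-.03,p[1],p[2]+.2],vel=.2)
robot.move_pose([.2,.45,.40],[.1947,.9809,0,0])
c=robot.camera("scene");a=cv2.resize(c["pixels"][190:370,190:430,::-1],(800,600),interpolation=cv2.INTER_CUBIC);cv2.imwrite("pics/s8.png",a);print(robot.get_clock(),fc())
E
```

```text
37.0167 [0.79841582 0.86521653 0.6323659 ]
```

View pics/s8.png

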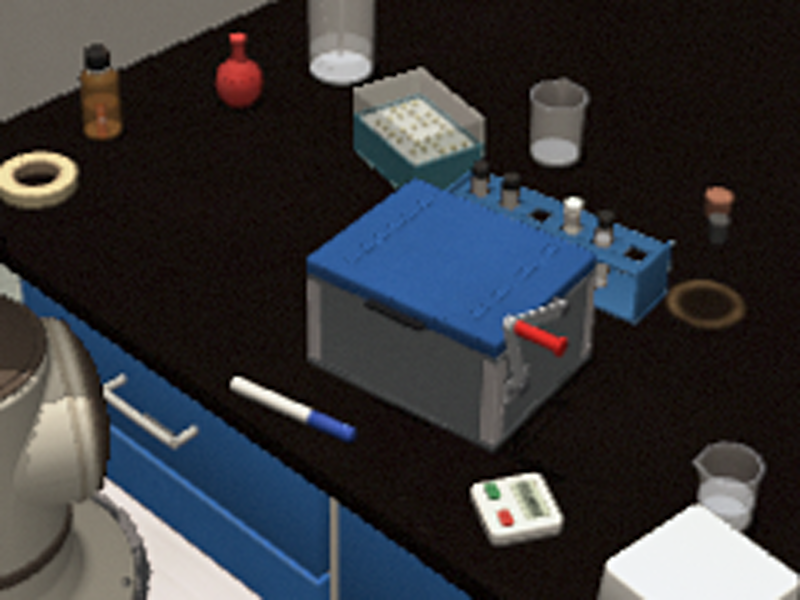

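The picture shows the lid flat and shut on the rim, the bystanders where they were, and the arm clear.

```bash
python3 -c "
from cell import robot
print(robot.hand_in())"
```

```text
the job is handed in; nothing more can be done
None
```

The case is shut and the job is handed in at about 37 s: I unlocked the stay with the lid still open, lowered the lid, and pressed until the catch snapped (8.7 N peak) and it met its buffers (13.4 N at most), with the other things on the bench left alone.

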